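Scrub the mixing cups and clean the brush

ROBOT

A 6-joint arm with a two-finger parallel gripper is mounted at the origin on the work surface. World frame = base frame: x ahead of the robot, y to its left, z up, the work surface at z = 0. Lengths are in mm, angles in rad, forces in N, time in s.
With the tool pointing down it reaches from about 325 to 900 mm from the base axis. Payload 3.5 kg.
Tool frame: the origin (TCP) lies on the centre line of the jaws, within the pads' length; the fingertips stand 14 mm ahead of it and the grasp point (between the pads) lies 5 mm behind it; z points along the fingers, y is the line along which they close (so a half turn about z gives the same grasp; the last joint's range is limited). The gripper opens to 85 mm and grips with 20 to 120 N. Pads are 22 mm wide; open, the fingers measure 114 mm over their backs; the gripper's body (76 mm by 85 mm) begins 54 mm behind the grasp point. The pads swing forward as they close: fully open they stand 13 mm farther back than shut.
Start: joints at [-1.275, 0.276, -0.026, 1.268, 0, 1.467], TCP at [242.683, -575.957, 245.313] pointing down, gripper open.
Joint ranges: [-3.12, 3.12], [-0.85, 1.88], [-1.08, 1.24], [-1.95, 2.15], [-1.57, 1.53], [-3.14, 3.14]. Speed limits (rad/s): [2.57, 2.57, 3.14, 3.14, 3.14, 3.14].

INTERFACE

Orientations are given as a unit quaternion [x, y, z, w].
In Python, from workcell import robot gives the robot as it stands.
- The arm moves only by the tool move_arm, never from a script. Its arguments are lists of equal length, an entry for each row: "grip": the opening, from 0 (shut) to 1 (fully open); "travel": the shift along the world's x, y, z in cm, a list of three; "rotation": the turn, a rotation vector about the world's x, y, z in degrees, a list of three. In form: {"grip": [grip, ...], "travel": [[tx, ty, tz], ...], "rotation": [[ax, ay, az], ...]}. A call has 1 to 10 rows; each row shifts and turns the commanded pose from where the row before left it; what a row does not reach is not made up. A row lasts 1/8 s, in which the tool goes at most 62.5 mm and 10.7 degrees, less where a joint would pass 70% of its speed; a pose out of reach is approached as far as the arm can. A call with a gripper value outside its range is refused whole. The fingers move at their own pace and stop on an object; "grip_force" is the grip in N (left out, the last holds). Time passes only in rows, so rows that do not move let the fingers close. It gives the time, the measured TCP pose, the force, the opening and the grip force at its end, in the units of the state.
- robot.sense(): the state, without advancing time (a new reading comes with each control period).
- robot.get_image(name): name is "side" or "top" or "wrist"; returns a dict with "frame" (384x512x3 uint8, blue, green, red), "range_z" (384x512 float32, mm along the optical axis (not along the pixel's ray), 0 where there is no reading), "vfov" (degrees; the focal length in pixels is half the picture's height over the tangent of half this angle, whatever the lens; pixels are square), "cx", "cy" (the principal point, pixels), "R" (3x3) and "t" (3): a world point X has camera coordinates R X + t; the wrist camera has in their place "mount" (4x4, takes a point from camera to tool coordinates, whose origin is the TCP and whose axes are the flange's). Camera axes: x right, y down, z forward; pixel columns grow to the right and rows downward; lengths in mm; the calibration is good to about 2 mm. A picture is of the moment at which its call begins: read the wrist's pose just before it.
- robot.sign_off(): hands the job in; it is judged then, once.
The state is a dict: "t": time; "joints": joint angles; "qvel": joint speeds; "effort": joint torques, N m; "eef_pos": TCP position; "eef_rot": TCP orientation; "wrist_force": force on the tool from outside, world axes, zero at the start; "wrist_torque": the same for the moment, N m; "grip_width": finger opening in mm; "grasp_force": force on a finger pad.
Only numpy, scipy, OpenCV 4.12 (cv2) and the standard library are available. Lean on these libraries where they do the work, as an engineer would, in place of code of your own. Each camera call takes 0.05 s, during which the arm holds its last target. There are 200 camera calls.

TASK

Scrub out the white mixing cups with the long brush, the smallest first and the largest last: in each, push the brush right down to the bottom and bring it up again to the brim. Then clean the brush on the scraper's lip, first the bristle side, then turn it and do the felt side: press the upper part of that side against the lip and draw the brush straight up, still pressing, until the lip reaches the lower part. Finish with the brush hung back in its stand and every cup standing upright wholly on the wooden drying board, leaving the other things on the table alone.

Things in the scene. Friction and masses are not known exactly. Their poses are not given: they have to be found in the camera images.
- brush: Long two-sided brush, 205 mm, about 100 g, hung handle-up in the stand. Origin at the lower tip, z up the handle. From the tip up: firm head 50 mm tall, 30 wide (y), 18 thick (x); 8 mm round stem; round collar 36 mm across from 122 to 128 mm; square wooden handle 18 x 18 mm to 205 mm, flats square to x and y. Broad side -x is black bristles, +x pale felt
- brush_tip (a point): Middle of the lower end of the brush head (the brush's origin)
- brush_grip (a point): Point on the brush's axis 170 mm above the tip, in the wooden handle: a good place to grip
- brush_bristle (a point): Middle of the black bristle side: 9 mm to -x of the brush axis, 25 mm above the tip. At the start this side faces the stand's open front (-x of the stand, within 0.15 rad)
- brush_pad (a point): Middle of the pale felt side: 9 mm to +x of the brush axis, 25 mm above the tip
- stand: Fixed brush stand: base 130 x 100 x 12 mm, post at +x, two level tines to -x (open front), from x -30 to +55 mm, tops 150 mm high, 18 mm slot between; nothing rises above them. The stem hangs in the slot, the collar on the tines: lift the brush 15 mm or more and draw it out to -x; return it the same way. Origin under the base's centre
- stand_slot (a point): Where the brush's axis hangs: middle of the slot, at the height of the tops of the tines (150 mm), 10 mm to -x of the stand's origin. Axes as the stand
- scraper: Fixed bent aluminium scraper bracket: base 130 x 150 x 10 mm, an upright sheet at its +x side, bent forward at the top into a level shelf 6 mm thick whose front edge, the lip, looks to -x (towards the robot). Origin under the centre of the base
- scraper_lip (a point): Middle of the lip: the front edge of the level shelf, 130 mm long along y, 100 mm above the table, 20 mm to -x of the bracket's origin. Free space in front of it (-x) above the 10 mm base. Axes as the bracket
- cup_s: The small white plastic mixing cup, round and open, 65 mm high, 58 mm across outside at the brim (3 mm less at the foot), wall 3 mm, inner floor 6 mm above its underside, loose, upright on the table. Origin at the centre of its underside, z up. May be absent
- cup_s_rim (a point): Centre of the mouth of the small cup, 65 mm above its underside
- cup_m: The middle white plastic mixing cup, round and open, 85 mm high, 63 mm across outside at the brim (3 mm less at the foot), wall 3 mm, inner floor 6 mm above its underside, loose, upright on the table. Origin at the centre of its underside, z up. May be absent
- cup_m_rim (a point): Centre of the mouth of the middle cup, 85 mm above its underside
- cup_l: The large white plastic mixing cup, round and open, 105 mm high, 68 mm across outside at the brim (3 mm less at the foot), wall 3 mm, inner floor 6 mm above its underside, loose, upright on the table. Origin at the centre of its underside, z up. May be absent
- cup_l_rim (a point): Centre of the mouth of the large cup, 105 mm above its underside
- board: Fixed wooden drying board, 180 (x) x 340 (y) mm, flat, 6 mm thick. Origin under its centre
- tape: Bystander: roll of clear tape, 52 mm across, 18 mm high, lying flat. Leave where it is. Origin at its underside
- glue: Bystander: small glass jar of cement with white cap, 36 mm across, 60 mm high. Leave where it is. Origin at its underside
- drink: Bystander: clear drink bottle, 64 mm across, 190 mm high. Leave where it is. Origin at its underside
- sandblock: Bystander: cork sanding block 40 x 75 x 25 mm. Leave where it is. Origin at its underside
- pliers: Bystander: pliers lying flat, about 125 mm long, 12 mm high. Leave where it is. Origin at its underside
There are look-alikes about, which are no part of the job. Leave any blue look-alike of the brush alone.

How it is judged (in metres and radians):
On the way, in this order (a step that is already met when the one before it is completed fails the run):
1. the brush's tip is down at the bottom of the small cup, within 8 mm of its inner floor (z of brush_tip in the frame of cup_s between -0.002 and 0.014 m and horizontal distance between brush_tip and cup_s below 0.022 m and angle between cup_s's own z axis and vertical below 0.3 rad), for 0.1 s.
2. then it is drawn up inside the small cup until the tip is within 30 mm of the brim, still below it (z of brush_tip in the frame of cup_s between 0.035 and 0.065 m and horizontal distance between brush_tip and cup_s below 0.022 m and angle between cup_s's own z axis and vertical below 0.3 rad), for 0.04 s.
3. the brush's tip is down at the bottom of the middle cup, within 8 mm of its inner floor (z of brush_tip in the frame of cup_m between -0.002 and 0.014 m and horizontal distance between brush_tip and cup_m below 0.022 m and angle between cup_m's own z axis and vertical below 0.3 rad), for 0.1 s.
4. then it is drawn up inside the middle cup until the tip is within 30 mm of the brim, still below it (z of brush_tip in the frame of cup_m between 0.055 and 0.085 m and horizontal distance between brush_tip and cup_m below 0.022 m and angle between cup_m's own z axis and vertical below 0.3 rad), for 0.04 s.
5. the brush's tip is down at the bottom of the large cup, within 8 mm of its inner floor (z of brush_tip in the frame of cup_l between -0.002 and 0.014 m and horizontal distance between brush_tip and cup_l below 0.022 m and angle between cup_l's own z axis and vertical below 0.3 rad), for 0.1 s.
6. then it is drawn up inside the large cup until the tip is within 30 mm of the brim, still below it (z of brush_tip in the frame of cup_l between 0.075 and 0.105 m and horizontal distance between brush_tip and cup_l below 0.022 m and angle between cup_l's own z axis and vertical below 0.3 rad), for 0.04 s.
7. the bristle side presses on the scraper's lip with its upper part (lip at least 6 mm above the middle of that side) (contact force between brush and scraper above 0.3 N and x of brush_bristle in the frame of scraper_lip between -0.009 and 0.009 m and y of brush_bristle in the frame of scraper_lip between -0.055 and 0.055 m and angle between the x axis of brush and the x axis of scraper, either way round below 0.4 rad and z of brush_bristle in the frame of scraper_lip below -0.006 m), for 0.1 s.
8. the brush has been drawn up, the bristle side still pressing, until the lip meets its lower part (at least 6 mm below the middle) (contact force between brush and scraper above 0.3 N and x of brush_bristle in the frame of scraper_lip between -0.009 and 0.009 m and y of brush_bristle in the frame of scraper_lip between -0.055 and 0.055 m and angle between the x axis of brush and the x axis of scraper, either way round below 0.4 rad and z of brush_bristle in the frame of scraper_lip above 0.006 m), for 0.04 s.
9. the felt side presses on the scraper's lip with its upper part (lip at least 6 mm above the middle of that side) (contact force between brush and scraper above 0.3 N and x of brush_pad in the frame of scraper_lip between -0.009 and 0.009 m and y of brush_pad in the frame of scraper_lip between -0.055 and 0.055 m and angle between the x axis of brush and the x axis of scraper, either way round below 0.4 rad and z of brush_pad in the frame of scraper_lip below -0.006 m), for 0.1 s.
10. the brush has been drawn up, the felt side still pressing, until the lip meets its lower part (at least 6 mm below the middle) (contact force between brush and scraper above 0.3 N and x of brush_pad in the frame of scraper_lip between -0.009 and 0.009 m and y of brush_pad in the frame of scraper_lip between -0.055 and 0.055 m and angle between the x axis of brush and the x axis of scraper, either way round below 0.4 rad and z of brush_pad in the frame of scraper_lip above 0.006 m), for 0.04 s.
At the end, for the whole second after the job is handed in: Brush hangs in the slot: collar on the tines (6 mm), axis within 20 mm of the slot point, upright (0.12 rad). Each cup present upright (0.08 rad) on the drying board (height within 6 mm), centre within 62 mm in x and 142 mm in y of the board's centre. All at rest (horizontal distance between brush_grip and stand_slot below 0.02 m and z of brush in the frame of stand_slot between -0.128 and -0.116 m and angle between brush's own z axis and vertical below 0.12 rad and linear speed of each of brush, cup_s, cup_m, cup_l below 0.03 m/s and x of cup_s in the frame of board between -0.062 and 0.062 m and y of cup_s in the frame of board between -0.142 and 0.142 m and z of cup_s in the frame of board between 0 and 0.012 m and angle between each of cup_s, cup_m, cup_l's own z axis and vertical below 0.08 rad and x of cup_m in the frame of board between -0.062 and 0.062 m and y of cup_m in the frame of board between -0.142 and 0.142 m and z of cup_m in the frame of board between 0 and 0.012 m and x of cup_l in the frame of board between -0.062 and 0.062 m and y of cup_l in the frame of board between -0.142 and 0.142 m and z of cup_l in the frame of board between 0 and 0.012 m); the robot touches nothing.
It fails at once if the tape, the jar, the drink bottle, the sanding block or the pliers are moved more than 40 mm (distance of any of tape, glue, drink, sandblock, pliers from where it was at the start of the episode above 0.04 m).
Of cup_s, cup_m, cup_l only 2 to 3 are there at a start; the rules pass over those that are not, and their reading is None.
At some moment in a run one of cup_s, cup_m, cup_l may be knocked a few centimetres aside while the robot is not near it.
It also fails if it takes over 210 s, if anything falls off the work surface, if the arm or the gripper's body presses on something with over 40 N, if the wrist force passes 120 N, or if a joint passes its speed limit or range.

## Working session

There is one attempt and no reset: what is moved stays moved. The work goes in short steps, Python scripts to look and compute and a tool call to move; the robot and the scene stay as the last step left them, time stands still between calls to the robot, and variables do not carry over. Pictures are saved under pics/ and viewed, at most 14 in all, crops included, and the job is handed in when it is done.

Besides the shell and the picture viewer there is one more tool, called after ">>>" by a JSON object that holds its "fn" and its "kwargs". move_arm: Moves the arm, as the interface text tells. Its arguments: {"type":"object","properties":{"grip":{"type":"array"},"travel":{"type":"array"},"rotation":{"type":"array"},"grip_force":{"type":"number"}},"required":["grip","travel","rotation"]}

```bash
mkdir -p pics; ls
cat > h.py <<'E'
import numpy as np, cv2
from workcell import robot
from scipy.spatial.transform import Rotation as Ro
def cam(n):
    s=robot.sense(); g=robot.get_image(n); g['s']=s
    h=g['frame'].shape[0]; g['f']=h/2/np.tan(np.radians(g['vfov'])/2)
    if 'mount' in g and g.get('R') is None:
        T=np.eye(4); T[:3,:3]=Ro.from_quat(s['eef_rot']).as_matrix(); T[:3,3]=s['eef_pos']
        M=np.linalg.inv(T@np.array(g['mount'])); g['R']=M[:3,:3]; g['t']=M[:3,3]
    g['R']=np.array(g['R']); g['t']=np.array(g['t']); return g
def cloud(g):
    z=g['range_z']; v,u=np.indices(z.shape)
    P=np.stack([(u-g['cx'])*z/g['f'],(v-g['cy'])*z/g['f'],z],-1)
    W=(P-g['t'])@g['R']; W[z<=0]=np.nan; return W
def ray(g,u,v,h):
    c=-g['R'].T@g['t']; d=g['R'].T@np.array([(u-g['cx'])/g['f'],(v-g['cy'])/g['f'],1]); return c+d*(h-c[2])/d[2]
def save(g,n,box=None,k=1.5):
    im=g['frame']
    if box: im=im[box[1]:box[3],box[0]:box[2]]
    cv2.imwrite(f'pics/{n}.png',cv2.resize(im,None,fx=k,fy=k,interpolation=cv2.INTER_CUBIC))
E
python3 - <<'E'
from h import *
for n in('top','side','wrist'):
    g=cam(n); save(g,n+'0',k=1.5); np.savez(n+'0.npz',frame=g['frame'],W=cloud(g),R=g['R'],t=g['t'],f=g['f'],cx=g['cx'],cy=g['cy'])
    print(n,g['R'].round(3).tolist(),g['t'].round(1),g['f'],g['cx'],g['cy'])
print(robot.sense())
E
```

```text
pics
top [[0.004, -1.0, 0.006], [-0.987, -0.005, -0.163], [0.163, -0.005, -0.987]] [  22.6  565.1 1085.1] 393.8616265346815 251.6858511269703 193.6320905441723
side [[0.999, -0.032, 0.011], [-0.007, -0.513, -0.858], [0.033, 0.858, -0.513]] [-531.8  135.  1005.4] 350.4761621640517 258.5378119110267 193.41244649175377
wrist [[0.388, -0.922, -0.002], [-0.875, -0.369, 0.313], [-0.289, -0.12, -0.95]] [-623.4  -41.1  380.7] 346.222924935046 252.0134678508453 199.13257484973826
{'t': 0.15, 'joints': array([-1.27535578e+00,  2.76987172e-01, -2.75330964e-02,  1.26801502e+00,
        3.70408607e-05,  1.46738397e+00]), 'qvel': array([-0.00016035, -0.0021814 ,  0.00666836,  0.00134586, -0.00012101,
       -0.00080628]), 'effort': array([ 2.12179721e-04, -4.46056938e+01,  2.95638800e+01,  1.04775466e-02,
       -5.77064225e-05,  1.71852821e-05]), 'eef_pos': array([ 242.55081059, -575.39156924,  244.41405883]), 'eef_rot': array([ 9.80179996e-01,  1.98107092e-01, -6.49188861e-05, -8.67249600e-04]), 'wrist_force': array([-0.53126494, -0.3886668 ,  0.33446299]), 'wrist_torque': array([ 0.05913231, -0.02400865,  0.02116322]), 'grasp_force': 0.0, 'grip_width': 85.4899145504569}
```

View pics/top0.png

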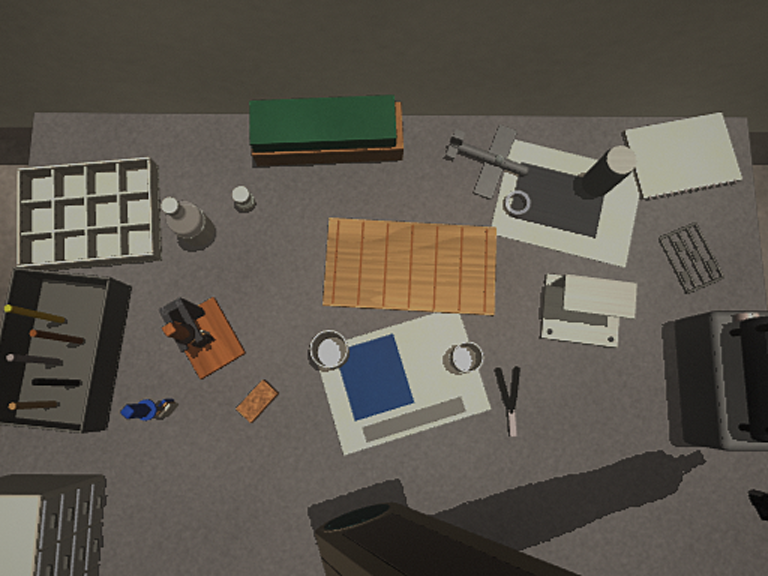

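View pics/side0.png

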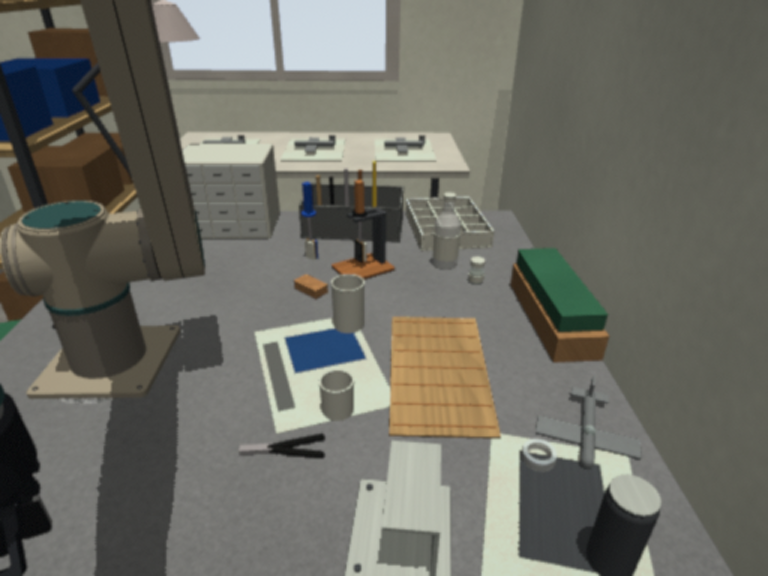

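The top view shows the stand with the brush at about (195,335), the board at (410,265) and the scraper at (588,310). Two cups stand at (329,350) and (464,358), the pliers at (508,400), the sanding block at (257,400), the drink at (185,215), the glue at (242,198) and the tape at (517,203). The brush could be mistaken for the blue brush at (140,410), or for the tools in the bin at (35,310)–(35,400). The right one is the wooden orange handle at (180,330), hung in the stand.

Run:
```python
from h import *
d=np.load('top0.npz'); W=d['W']; fr=d['frame']; g={k:d[k] for k in('R','t','f','cx','cy')}
e=np.load('side0.npz'); We=e['W']
def at(u,v,r=70):
    return np.array([ray(g,u/1.5,v/1.5,0)])[0]
# cups
for nm,(u,v) in {'A':(329,350),'B':(464,358)}.items():
    c=ray(g,u/1.5,v/1.5,80)
    for nn,WW in(('top',W),('side',We)):
        m=(np.hypot(WW[...,0]-c[0],WW[...,1]-c[1])<60)&(WW[...,2]>12)
        P=WW[m]; zt=np.percentile(P[:,2],97); R=P[P[:,2]>zt-5]
        (x,y),r=cv2.minEnclosingCircle(R[:,:2].astype(np.float32)); print(nm,nn,'ztop',zt.round(1),'rim',round(x,1),round(y,1),round(2*r,1),len(R))
def rect(name,WW,box,zlo,zhi):
    S=np.zeros(WW.shape[:2],bool); S[int(box[1]/1.5):int(box[3]/1.5),int(box[0]/1.5):int(box[2]/1.5)]=1
    P=WW[S&(WW[...,2]>zlo)&(WW[...,2]<zhi)]; r=cv2.minAreaRect(P[:,:2].astype(np.float32)); print(name,[np.round(q,1) for q in r],len(P)); return P
rect('shelf',W,(530,260,650,360),88,112)
rect('base',W,(530,260,650,360),6,16)
# board by colour (orange)
hsv=cv2.cvtColor(fr,cv2.COLOR_BGR2HSV); M=cv2.inRange(hsv,(5,80,60),(25,255,255))
n,l,st,_=cv2.connectedComponentsWithStats(M)
for i in range(1,n):
    if st[i,4]>150:
        v,u=np.where(l==i); P=np.array([ray(g,a,b,6) for a,b in zip(u,v)]); r=cv2.minAreaRect(P[:,:2].astype(np.float32)); print('orange',st[i],[np.round(q,1) for q in r], cv2.boxPoints(r).round(0).tolist())
# stand region points
for nn,WW,b in(('top',W,(150,270,250,390)),('side',We,(325,165,405,280))):
    S=np.zeros(WW.shape[:2],bool); S[int(b[1]/1.5):int(b[3]/1.5),int(b[0]/1.5):int(b[2]/1.5)]=1
    P=WW[S]; P=P[~np.isnan(P[:,0])]
    for lo,hi in((8,16),(138,148),(144,152),(152,162),(170,222),(215,235)):
        Q=P[(P[:,2]>lo)&(P[:,2]<hi)]
        if len(Q)>3: r=cv2.minAreaRect(Q[:,:2].astype(np.float32)); print(nn,lo,hi,len(Q),Q.mean(0).round(1),[np.round(q,1) for q in r])
t=cv2.imread('pics/top0.png'); g1=cv2.resize(fr[165:265,75:185],None,fx=4,fy=4,interpolation=cv2.INTER_CUBIC); s=cv2.resize(e['frame'][100:200,190:290],None,fx=4,fy=4,interpolation=cv2.INTER_CUBIC)
cv2.imwrite('pics/crop1.png',np.hstack([g1[:400,:400],s[:400,:400]]))
```

```text
A top ztop 108.5 rim 450.3 113.5 67.5 76
A side ztop 105.8 rim 450.9 112.4 70.6 87
B top ztop 68.7 rim 439.3 -141.2 56.6 52
B side ztop 66.3 rim 441.9 -141.3 59.8 112
shelf [array([ 548.3, -377.5]), array([131.4,  66.8]), np.float64(82.8)] 1170
base [array([ 538.6, -393. ]), array([195.2, 225.9]), np.float64(1.7)] 1294
orange [168  68 101  36 319] [array([912.5, 131.9]), array([103.4, 312.2]), np.float64(3.1)] [[852.0, 285.0], [869.0, -27.0], [973.0, -21.0], [956.0, 291.0]]
orange [ 215  145  116   66 6720] [array([622.9, -39.5]), array([341. , 181.5]), np.float64(86.9)] [[523.0, -205.0], [704.0, -215.0], [723.0, 126.0], [541.0, 136.0]]
orange [ 123  198   41   55 1062] [array([477.2, 359.2]), array([131.1, 101.7]), np.float64(31.1)] [[395.0, 369.0], [447.0, 282.0], [560.0, 350.0], [507.0, 437.0]]
orange [157 253  29  29 390] [array([356. , 257.2]), array([42. , 76.4]), np.float64(49.1)] [[313.0, 266.0], [371.0, 216.0], [399.0, 248.0], [341.0, 298.0]]
top 8 16 978 [469.5 344.1  12.5] [array([456.5, 362.3]), array([160.6, 128.4]), np.float64(31.6)]
top 138 148 46 [494.1 361.9 145.3] [
[... 356 characters left out ...]
]
top 215 235 67 [470.9 354.1 229.2] [array([471.6, 355.8]), array([18.4, 18. ]), np.float64(31.6)]
side 8 16 430 [477.5 378.7  12.8] [array([470.4, 492. ]), array([381.9, 210.8]), np.float64(82.7)]
side 138 148 67 [483.5 424.2 144.4] [array([461.1, 483.8]), array([132.1, 315.5]), np.float64(4.9)]
side 144 152 120 [485.6 404.9 148.9] [array([461.2, 483.7]), array([132.2, 315.5]), np.float64(4.9)]
side 152 162 73 [470.5 435.5 156.2] [array([457.3, 488. ]), array([130.6, 314.9]), np.float64(3.2)]
side 170 222 115 [474.4 395.5 193.8] [array([460.6, 491.8]), array([297.3,  88.7]), np.float64(86.3)]
side 215 235 42 [473.3 350.9 225.3] [array([472. , 351.4]), array([16.1, 22.9]), np.float64(75.8)]
```

View pics/crop1.png

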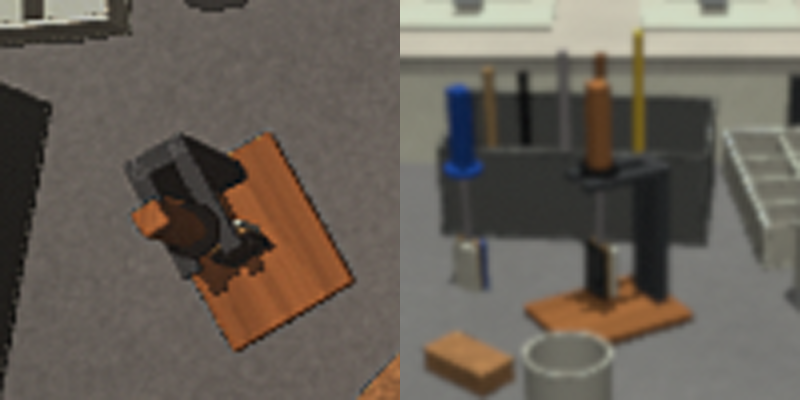

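The crop confirms the choice: the orange-wood handle with a dark bristle face hangs in the stand, and the blue look-alike is to its left. The handle axis is at about (471,354), the stand yaw is 31.5° and the front faces (-0.85,-0.52). The cups present are L, at (450,113), and S, at (440,-141).

Next I move above the brush.

>>> {"fn": "move_arm", "kwargs": {"grip": [1,1,1,1,1,1,1,1,1,1], "travel": [[2.3,5.5,0.6],[2.3,5.5,0.6],[2.3,5.5,0.6],[2.3,5.5,0.6],[2.3,5.5,0.6],[2.3,5.5,0.6],[2.3,5.5,0.6],[2.3,5.5,0.6],[2.3,5.5,0.6],[2.2,5.5,0.6]], "rotation": [[0,0,9.9],[0,0,9.9],[0,0,9.9],[0,0,9.9],[0,0,9.9],[0,0,9.9],[0,0,9.9],[0,0,9.9],[0,0,9.9],[0,0,9.6]], "grip_force": 90}}

```text
t: 1.4
eef_pos: [472.0, -24.0, 305.4]
eef_rot: [0.486, 0.874, -0.0, 0.0]
wrist_force: [0.6, 0.2, -0.2]
grip_width: 85.0
grasp_force: 0.0
```

>>> {"fn": "move_arm", "kwargs": {"grip": [1,1,1,1,1,1,1,1,1], "travel": [[0,5,0],[0,5,0],[0,5,0],[0,5,0],[0,5,0],[0,5,0],[0,5,0],[0,3,0],[0,0,0]], "rotation": [[0,0,0],[0,0,0],[0,0,0],[0,0,0],[0,0,0],[0,0,0],[0,0,0],[0,0,0],[0,0,0]]}}

```text
t: 2.52
eef_pos: [471.2, 355.8, 304.5]
eef_rot: [0.487, 0.873, -0.0, -0.0]
wrist_force: [1.0, -0.9, 0.3]
grip_width: 85.4
grasp_force: 0.0
```

```bash
cat >> h.py <<'E'
def st():
    s=robot.sense(); R=Ro.from_quat(s['eef_rot']).as_matrix()
    print('t',round(s['t'],2),'pos',s['eef_pos'].round(1),'x-yaw',np.degrees(np.arctan2(R[1,0],R[0,0])).round(1),'z',R[:,2].round(3),'F',s['wrist_force'].round(1),'w',round(s['grip_width'],1),'gf',round(s['grasp_force'],1),'q6',s['joints'][5].round(2))
E
python3 - <<'E'
from h import *
st(); g=cam('wrist'); W=cloud(g)
m=(np.hypot(W[...,0]-471,W[...,1]-355)<35)&(W[...,2]>200)
P=W[m]; Q=P[P[:,2]>np.percentile(P[:,2],50)-4]; print(len(Q),Q.mean(0),cv2.minAreaRect(Q[:,:2].astype(np.float32)))
m=(np.hypot(W[...,0]-488,W[...,1]-365)<80)&(abs(W[...,2]-150)<4); Q=W[m]; print(len(Q),cv2.minAreaRect(Q[:,:2].astype(np.float32)))
save(g,'w1')
E
```

```text
t 2.52 pos [471.2 355.8 304.5] x-yaw 121.7 z [-0.001 -0.    -1.   ] F [ 1.  -0.9  0.3] w 85.4 gf 0.0 q6 1.55
1971 [462.34980358 367.02593744 367.75366928] ((463.2481689453125, 367.1816711425781), (61.911109924316406, 9.766082763671875), 31.59222984313965)
2578 ((488.6422424316406, 366.82806396484375), (85.08911895751953, 42.664573669433594), 31.82281494140625)
```

>>> {"fn": "move_arm", "kwargs": {"grip": [1,1,1,1,0,0,0,0,0,0], "travel": [[0,-0.1,-4],[0,0,-4],[0,0,-3.1],[0,0,0],[0,0,0],[0,0,0],[0,0,0],[0,0,0],[0,0,0],[0,0,0]], "rotation": [[0,0,0],[0,0,0],[0,0,0],[0,0,0],[0,0,0],[0,0,0],[0,0,0],[0,0,0],[0,0,0],[0,0,0]]}}

```text
t: 3.82
eef_pos: [472.3, 353.5, 195.4]
eef_rot: [0.488, 0.873, 0.001, 0.0]
wrist_force: [0.1, -0.5, 4.7]
grip_width: 17.1
grasp_force: 87.3
```

Gripped. I lift it, draw it out to the stand's front, then raise it.

>>> {"fn": "move_arm", "kwargs": {"grip": [0,0,0,0,0,0,0,0,0,0], "travel": [[0,0,1.2],[0,0,1.2],[0,0,0.6],[-1.7,-1.05,0],[-1.7,-1.05,0],[-1.7,-1.05,0],[-1.7,-1.05,0],[-1.7,-1.05,0.5],[0,0,5],[0,0,5]], "rotation": [[0,0,0],[0,0,0],[0,0,0],[0,0,0],[0,0,0],[0,0,0],[0,0,0],[0,0,0],[0,0,0],[0,0,0]]}}

```text
t: 5.08
eef_pos: [385.5, 299.8, 329.7]
eef_rot: [0.488, 0.873, -0.001, -0.001]
wrist_force: [0.3, 0.6, 0.3]
grip_width: 16.9
grasp_force: 87.8
```

Run:
```python
from h import *
st(); s=robot.sense(); p=s['eef_pos']
for n in('side','top','wrist'):
    g=cam(n); W=cloud(g); cv2.imwrite(f'pics/b_{n}.png',g['frame'])
    m=(np.hypot(W[...,0]-p[0],W[...,1]-p[1])<40)&(W[...,2]<p[2]-20)&(W[...,2]>40)
    P=W[m]
    for lo in range(60,300,20):
        Q=P[(P[:,2]>=lo)&(P[:,2]<lo+20)]
        if len(Q)>5: print(n,lo,len(Q),np.median(Q,0).round(1),np.ptp(Q[:,:2],axis=0).round(0))
    if len(P): print(n,'min z',np.percentile(P[:,2],1).round(1))
    if n=='side': save(g,'side1',(180,60,340,230),3.5)
```

```text
t 5.08 pos [385.5 299.8 329.7] x-yaw 121.5 z [-0.002 -0.001 -1.   ] F [0.3 0.6 0.3] w 16.9 gf 87.8 q6 1.55
side 160 41 [386.6 293.  173. ] [29. 26.]
side 180 42 [387.3 292.7 190.3] [28. 26.]
side 200 52 [384.9 294.1 210.1] [29. 27.]
side 220 17 [385.5 300.8 229.6] [7. 8.]
side 240 12 [385.  297.5 249.5] [5. 7.]
side 260 16 [384.8 299.6 270.6] [7. 9.]
side 280 49 [386.5 292.3 291.4] [33. 22.]
side min z 164.8
top 160 8 [387.2 295.2 178. ] [27. 20.]
top 180 27 [388.4 295.6 189.7] [29. 24.]
top 200 36 [388.2 294.9 214.9] [28. 24.]
top 220 57 [390.2 300.5 222.5] [28. 23.]
top 280 42 [391.6 292.3 298.6] [32. 17.]
top min z 175.0
wrist 160 47 [381.6 318.4 175.4] [15. 10.]
wrist 180 124 [381.7 318.4 191. ] [16. 11.]
wrist 200 571 [384.8 313.  218.5] [27. 29.]
wrist 220 210 [385.5 310.8 222.5] [24. 21.]
wrist 240 48 [386.8 309.9 245.2] [6. 4.]
wrist 280 1700 [380.9 314.  296.9] [35. 32.]
wrist min z 176.7
```

View pics/side1.png

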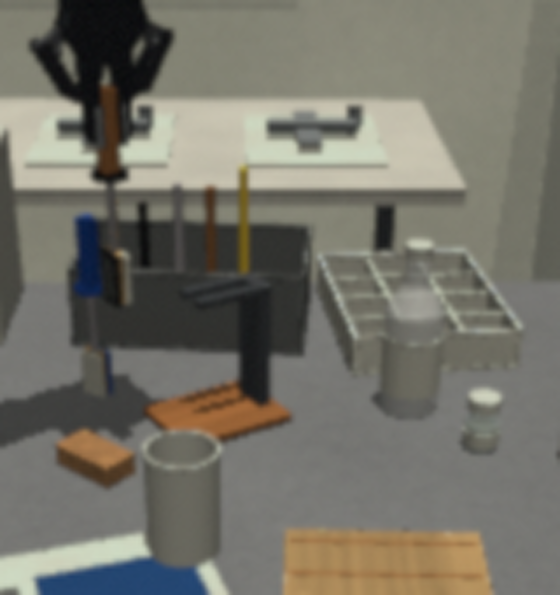

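The brush is upright in the gripper with its tip at about TCP−167 mm. Now I go over to the small cup.

>>> {"fn": "move_arm", "kwargs": {"grip": [0,0,0,0,0,0,0,0,0], "travel": [[0.7,-5.5,0],[0.7,-5.5,0],[0.7,-5.5,0],[0.7,-5.5,0],[0.7,-5.5,0],[0.7,-5.5,0],[0.7,-5.5,0],[0.6,-5.6,0],[0,0,0]], "rotation": [[0,0,0],[0,0,0],[0,0,0],[0,0,0],[0,0,0],[0,0,0],[0,0,0],[0,0,0],[0,0,0]]}}

```text
t: 6.35
eef_pos: [441.2, -143.5, 327.5]
eef_rot: [0.491, 0.871, -0.0, -0.001]
wrist_force: [-0.6, 0.3, -0.9]
grip_width: 16.9
grasp_force: 87.9
```

```bash
cat >> h.py <<'E'
def rim(g,W,c,h,rad=45):
    m=(np.hypot(W[...,0]-c[0],W[...,1]-c[1])<rad)&(abs(W[...,2]-h)<6)
    R=W[m]
    if len(R)<8: print('few',len(R)); return
    (x,y),r=cv2.minEnclosingCircle(R[:,:2].astype(np.float32)); print('rim',h,round(x,1),round(y,1),'d',round(2*r,1),len(R))
E
python3 - <<'E'
from h import *
st(); p=robot.sense()['eef_pos']
for n in('side','top'):
    g=cam(n); W=cloud(g); print(n); rim(g,W,(440,-141),65); rim(g,W,(450,113),105)
    m=(np.hypot(W[...,0]-p[0],W[...,1]-p[1])<40)&(W[...,2]<p[2]-20)&(W[...,2]>130)
    P=W[m]; 
    for lo,hi in((150,210),(225,275)):
        Q=P[(P[:,2]>=lo)&(P[:,2]<hi)]
        if len(Q)>3: print(lo,Q.min(0).round(1),Q.max(0).round(1),np.median(Q,0).round(1))
    if n=='side': save(g,'side2',(150,60,350,300),2.4)
E
```

```text
t 6.35 pos [ 441.2 -143.5  327.5] x-yaw 121.2 z [-0.003  0.001 -1.   ] F [-0.6  0.3 -0.9] w 16.9 gf 87.9 q6 0.57
side
rim 65 443.5 -141.5 d 61.1 135
rim 105 450.9 112.3 d 71.4 100
150 [ 425.1 -158.8  159.5] [ 455.3 -131.2  210. ] [ 441.7 -150.3  186.3]
225 [ 436.5 -145.9  225.3] [ 444.4 -139.5  274.5] [ 440.7 -143.8  248.6]
top
rim 65 439.6 -140.7 d 57.0 61
rim 105 450.2 113.3 d 67.4 91
150 [ 423.3 -137.6  163.3] [ 448.6 -122.   210. ] [ 434.5 -127.7  194.2]
```

View pics/side2.png

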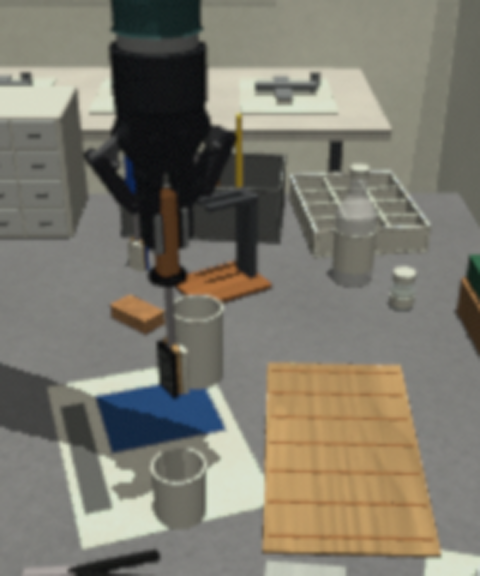

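The brush hangs centred above the small cup: head at (172,370), cup at (180,480) in the picture. Down and up.

>>> {"fn": "move_arm", "kwargs": {"grip": [0,0,0,0,0,0,0,0,0], "travel": [[0,0.2,-4.5],[0,0,-3.5],[0,0,-2.5],[0,0,-2.5],[0,0,-1.7],[0,0,-0.7],[0,0,0],[0,0,0],[0,0,0]], "rotation": [[0,0,0],[0,0,0],[0,0,0],[0,0,0],[0,0,0],[0,0,0],[0,0,0],[0,0,0],[0,0,0]]}}

```text
t: 7.58
eef_pos: [442.2, -138.5, 176.1]
eef_rot: [0.488, 0.873, 0.0, 0.001]
wrist_force: [0.0, -0.4, -0.9]
grip_width: 17.2
grasp_force: 88.1
```

Run:
```python
from h import *
st(); p=robot.sense()['eef_pos']
g=cam('side'); W=cloud(g); rim(g,W,(440,-141),65)
m=(np.hypot(W[...,0]-p[0],W[...,1]-p[1])<30)&(W[...,2]<150)&(W[...,2]>75)
Q=W[m]
print(Q.min(0).round(1),Q.max(0).round(1),np.median(Q,0).round(1))
c=Q[Q[:,2]<118]; print('stem',np.median(c,0).round(1)); 
# collar z by widest rows
for lo in range(105,150,4):
    q=Q[(Q[:,2]>=lo)&(Q[:,2]<lo+4)]
    if len(q): print(lo,np.ptp(q[:,0]).round(1),end=' ')
```

```text
t 7.58 pos [ 442.2 -138.5  176.1] x-yaw 121.6 z [ 0.001 -0.    -1.   ] F [ 0.  -0.4 -0.9] w 17.2 gf 88.1 q6 0.58
rim 65 440.9 -140.7 d 60.3 167
[ 424.9 -154.5   76.3] [ 458.3 -124.5  150. ] [ 442.3 -140.8  136.5]
stem [ 442.3 -138.3   99.9]
105 7.1 109 7.3 113 7.1 117 7.2 129 30.8 133 33.3 137 33.3 141 18.8 145 19.0 149 16.6
```

>>> {"fn": "move_arm", "kwargs": {"grip": [0,0,0,0,0,0,0,0,0,0], "travel": [[-0.1,-0.1,-0.3],[0,0,0],[0,0,0],[0,0,2],[0,0,2.4],[0,0,0],[0,0,0],[0,0,0],[0,0,4],[0,0,6]], "rotation": [[0,0,0],[0,0,0],[0,0,0],[0,0,0],[0,0,0],[0,0,0],[0,0,0],[0,0,0],[0,0,0],[0,0,0]]}}

```text
t: 8.88
eef_pos: [438.7, -138.6, 314.1]
eef_rot: [0.488, 0.873, -0.0, -0.004]
wrist_force: [1.1, -0.5, -1.0]
grip_width: 16.8
grasp_force: 88.0
```

>>> {"fn": "move_arm", "kwargs": {"grip": [0,0,0,0,0,0,0], "travel": [[0,2,3],[0.2,5,0],[0.2,5,0],[0.2,5,0],[0.2,5,0],[0.1,3.5,0],[0,0,0]], "rotation": [[0,0,0],[0,0,0],[0,0,0],[0,0,0],[0,0,0],[0,0,0],[0,0,0]]}}

```text
t: 9.75
eef_pos: [449.1, 117.4, 345.2]
eef_rot: [0.486, 0.874, -0.0, -0.001]
wrist_force: [0.7, -1.0, -1.6]
grip_width: 16.8
grasp_force: 88.1
```

Run:
```python
from h import *
st(); p=robot.sense()['eef_pos']
for n in('side','top'):
    g=cam(n); W=cloud(g); print(n); rim(g,W,(441,-141),65); rim(g,W,(450,113),105)
    save(g,n+'3')
```

```text
t 9.75 pos [449.1 117.4 345.2] x-yaw 121.8 z [-0.002 -0.    -1.   ] F [ 0.7 -1.  -1.6] w 16.8 gf 88.1 q6 1.13
side
rim 65 441.7 -141.2 d 59.2 136
rim 105 451.2 112.0 d 70.4 108
top
rim 65 439.6 -140.3 d 57.4 82
rim 105 452.2 96.7 d 56.5 32
```

>>> {"fn": "move_arm", "kwargs": {"grip": [0,0,0,0,0,0,0,0,0,0], "travel": [[0.15,-0.4,0],[0,0,0],[0,0,-4.1],[0,0,-3.5],[0,0,-3],[0,0,-2.5],[0,0,-2],[0,0,-1.5],[0,0,-0.5],[0,0,0]], "rotation": [[0,0,0],[0,0,0],[0,0,0],[0,0,0],[0,0,0],[0,0,0],[0,0,0],[0,0,0],[0,0,0],[0,0,0]]}}

```text
t: 11.1
eef_pos: [451.4, 111.4, 175.4]
eef_rot: [0.488, 0.873, 0.0, 0.0]
wrist_force: [0.1, -1.0, 0.4]
grip_width: 16.7
grasp_force: 88.1
```

>>> {"fn": "move_arm", "kwargs": {"grip": [0,0,0], "travel": [[0,0,0],[0,0,0],[0,0,0]], "rotation": [[0,0,0],[0,0,0],[0,0,0]]}}

```text
t: 11.48
eef_pos: [451.5, 111.6, 175.8]
eef_rot: [0.488, 0.873, 0.0, 0.0]
wrist_force: [-0.5, 0.7, -0.0]
grip_width: 16.9
grasp_force: 88.1
```

Run:
```python
from h import *
st(); p=robot.sense()['eef_pos']
g=cam('side'); W=cloud(g); rim(g,W,(450,113),105)
m=(np.hypot(W[...,0]-p[0],W[...,1]-p[1])<30)&(W[...,2]<150)&(W[...,2]>113); Q=W[m]
for lo in range(113,150,4):
    q=Q[(Q[:,2]>=lo)&(Q[:,2]<lo+4)]
    if len(q): print(lo,np.ptp(q[:,0]).round(1),end=' ')
```

```text
t 11.47 pos [451.5 111.6 175.8] x-yaw 121.6 z [ 0.001  0.    -1.   ] F [-0.5  0.7 -0. ] w 16.9 gf 88.1 q6 1.12
rim 105 451.4 112.1 d 69.7 114
113 3.0 117 6.0 121 0.0 129 29.8 133 33.0 137 27.0 141 20.9 145 20.8 149 14.8
```

>>> {"fn": "move_arm", "kwargs": {"grip": [0,0,0,0,0,0,0,0,0,0], "travel": [[0,0,-0.4],[0,0,0],[0,0,0],[0,0,3],[0,0,3],[0,0,2.8],[0,0,0],[0,0,0],[0,0,0],[0,0,5]], "rotation": [[0,0,0],[0,0,0],[0,0,0],[0,0,0],[0,0,0],[0,0,0],[0,0,0],[0,0,0],[0,0,0],[0,0,0]]}}

```text
t: 12.78
eef_pos: [446.7, 111.1, 303.7]
eef_rot: [0.488, 0.873, -0.004, -0.006]
wrist_force: [1.0, 0.1, -0.2]
grip_width: 17.0
grasp_force: 88.1
```

>>> {"fn": "move_arm", "kwargs": {"grip": [0,0,0,0,0,0,0,0,0,0], "travel": [[0,0,4],[0.1,-3.7,0],[0.1,-3.7,0],[0.1,-3.7,0],[0.1,-3.7,0],[0.1,-3.7,0],[0.1,-3.7,0],[0.1,-3.7,0],[0.1,-3.7,0],[0.1,-3.7,0]], "rotation": [[0,0,0],[0,0,10],[0,0,10],[0,0,10],[0,0,10],[0,0,10],[0,0,10],[0,0,10],[0,0,10],[0,0,10]]}}

```text
t: 14.02
eef_pos: [459.7, -222.4, 347.9]
eef_rot: [-0.275, 0.962, 0.001, -0.001]
wrist_force: [0.9, -0.4, -1.3]
grip_width: 16.8
grasp_force: 88.0
```

>>> {"fn": "move_arm", "kwargs": {"grip": [0,0,0,0,0,0,0], "travel": [[0.1,-3,0],[0.1,-3,0],[0.1,-3,0],[0.1,-3,0],[0,-2.8,0],[0,0,0],[0,0,0]], "rotation": [[0,0,10],[0,0,10],[0,0,10],[0,0,10],[0,0,10],[0,0,1.2],[0,0,0]]}}

```text
t: 14.9
eef_pos: [463.8, -368.8, 348.2]
eef_rot: [-0.66, 0.751, 0.001, 0.0]
wrist_force: [1.1, 0.4, -0.6]
grip_width: 17.1
grasp_force: 88.0
```

Run:
```python
from h import *
st(); p=robot.sense()['eef_pos']
ax=np.radians(-7.2); X=np.array([np.cos(ax),np.sin(ax)]); Y=np.array([-X[1],X[0]])
for n in('side','top','wrist'):
    g=cam(n); W=cloud(g)
    m=(np.hypot(W[...,0]-548,W[...,1]+377)<110)&(abs(W[...,2]-101)<6); Q=W[m]
    if len(Q)>20:
        print(n,len(Q),cv2.minAreaRect(Q[:,:2].astype(np.float32)),np.median(Q[:,2]))
        for y0 in(-40,0,40):
            q=Q[abs((Q[:,:2]-[515,-373])@Y-y0)<8]; 
            if len(q)>5: print(y0,'lip x',np.percentile((q[:,:2]-[515,-373])@X,[0,3,97]).round(1))
    m=(np.hypot(W[...,0]-p[0],W[...,1]-p[1])<40)&(W[...,2]<p[2]-20)&(W[...,2]>140); P=W[m]
    for lo in range(150,300,20):
        Q=P[(P[:,2]>=lo)&(P[:,2]<lo+20)]
        if len(Q)>5: print(n,lo,len(Q),Q.min(0)[:2].round(1),Q.max(0)[:2].round(1))
    if n=='side': save(g,'side4',(130,60,350,384),1.8)
```

```text
t 14.9 pos [ 463.8 -368.8  348.2] x-yaw -97.3 z [-0.001  0.002 -1.   ] F [ 1.1  0.4 -0.6] w 17.1 gf 88.0 q6 -2.22
side 2204 ((549.7297973632812, -377.5722351074219), (132.36209106445312, 66.02471160888672), 82.92831420898438) 103.55218649246726
-40 lip x [ 2.1  4.5 66.3]
0 lip x [ 2.4  4.3 65.9]
40 lip x [ 2.6  4.4 66.3]
side 170 39 [ 452.2 -389.3] [ 473.5 -359.7]
side 190 113 [ 452.4 -389.5] [ 473.6 -359.6]
side 210 124 [ 453.4 -390.2] [ 473.1 -362.5]
side 230 137 [ 453.6 -388.3] [ 473. -359.]
side 250 46 [ 459.3 -377.8] [ 466.4 -372.9]
side 270 50 [ 460.1 -378. ] [ 467.1 -373.3]
side 290 194 [ 446.  -392.4] [ 480.2 -360. ]
top 1115 ((548.0066528320312, -377.57183837890625), (132.188232421875, 66.43485260009766), 83.25117492675781) 103.68163733475875
-40 lip x [ 0.7  1.5 63.7]
0 lip x [ 0.6  1.5 62.9]
40 lip x [ 0.2  1.4 63.7]
top 170 12 [ 452.4 -373.1] [ 470.3 -357.4]
top 190 39 [ 451.  -384.2] [ 471.4 -356.8]
top 210 43 [ 451.9 -382.9] [ 471.7 -356.4]
top 230 71 [ 451.6 -385.9] [ 470.8 -357.4]
top 250 13 [ 458.2 -371.7] [ 465.5 -367.7]
top 290 55 [ 445.9 -375.9] [ 478.8 -355.1]
wrist 7025 ((547.726806640625, -375.7995300292969), (130.0182342529297, 66.58016204833984), 82.8005142211914) 103.38740284700951
-40 lip x [-0.5  1.2 63.8]
0 lip x [-0.3  1.  63.8]
40 lip x [-0.4  0.6 63.8]
wrist 170 32 [ 450.9 -387.4] [ 467.8 -383.8]
wrist 190 121 [ 451.  -387.7] [ 469.1 -383.7]
wrist 210 157 [ 451.  -387.5] [ 471.5 -363.9]
wrist 230 622 [ 451.6 -387.5] [ 471.2 -362.2]
wrist 250 63 [ 457.9 -375.8] [ 465.5 -372.6]
wrist 290 1022 [ 444.5 -390.1] [ 479.9 -362.6]
```

View pics/side4.png

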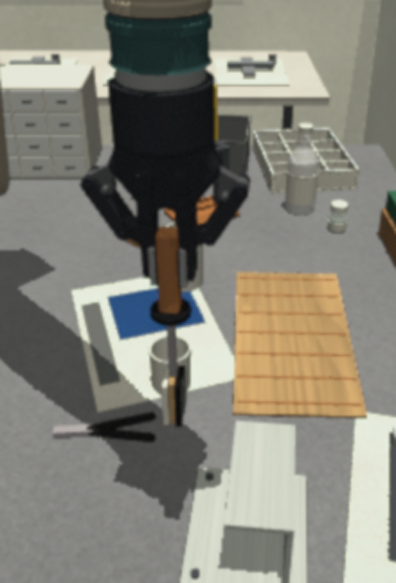

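The black bristle side faces the lip (+x, right), and the head hangs about 43 mm in front of it. I go down, then approach.

>>> {"fn": "move_arm", "kwargs": {"grip": [0,0,0,0,0,0,0,0,0,0], "travel": [[0,0,-5],[0,0,-4],[0,0,-3],[0,0,0],[1.5,-0.2,0],[1,-0.1,0],[0.7,-0.1,0],[0.5,-0.1,0],[0,0,0],[0,0,0]], "rotation": [[0,0,0],[0,0,0],[0,0,0],[0,0,0],[0,0,0],[0,0,0],[0,0,0],[0,0,0],[0,0,0],[0,0,0]]}}

```text
t: 16.3
eef_pos: [501.0, -374.4, 229.2]
eef_rot: [-0.661, 0.75, 0.0, -0.0]
wrist_force: [-0.3, -1.0, -1.3]
grip_width: 16.7
grasp_force: 88.2
```

>>> {"fn": "move_arm", "kwargs": {"grip": [0,0,0], "travel": [[0.3,0,0],[0.3,-0.1,0],[0,0,0]], "rotation": [[0,0,0],[0,0,0],[0,0,0]]}}

```text
t: 16.68
eef_pos: [507.4, -375.6, 229.3]
eef_rot: [-0.661, 0.75, -0.0, 0.0]
wrist_force: [-0.7, 0.4, -0.9]
grip_width: 17.2
grasp_force: 88.2
```

>>> {"fn": "move_arm", "kwargs": {"grip": [0,0,0], "travel": [[0.2,0,0],[0,0,0],[0,0,0]], "rotation": [[0,0,0],[0,0,0],[0,0,0]]}}

```text
t: 17.05
eef_pos: [508.4, -375.3, 229.2]
eef_rot: [-0.661, 0.75, 0.001, -0.001]
wrist_force: [-3.5, 1.0, 1.7]
grip_width: 16.9
grasp_force: 88.4
```

Contact. A bit more press, then draw up.

>>> {"fn": "move_arm", "kwargs": {"grip": [0,0,0], "travel": [[0.15,0,0],[0,0,0],[0,0,0]], "rotation": [[0,0,0],[0,0,0],[0,0,0]]}}

```text
t: 17.42
eef_pos: [509.2, -375.2, 229.2]
eef_rot: [-0.661, 0.751, 0.001, -0.001]
wrist_force: [-4.6, 1.0, 2.6]
grip_width: 16.7
grasp_force: 88.9
```

```bash
cat > look.py <<'E'
from h import *
st(); p=robot.sense()['eef_pos']
g=cam('side'); W=cloud(g)
m=(np.hypot(W[...,0]-p[0],W[...,1]-p[1])<40)&(W[...,2]<p[2]-20)&(W[...,2]>40)&(W[...,0]<p[0]+12); P=W[m]
for lo in range(60,210,15):
    Q=P[(P[:,2]>=lo)&(P[:,2]<lo+15)]
    if len(Q)>5: print(lo,len(Q),Q.min(0)[:2].round(1),Q.max(0)[:2].round(1),Q.min(0)[2].round(1))
save(g,'look%d'%int(robot.sense()['t']*10),(220,170,340,384),2.8)
E
python3 look.py; ls pics
```

```text
t 17.43 pos [ 509.2 -375.2  229.2] x-yaw -97.3 z [-0.004  0.    -1.   ] F [-4.6  1.   2.6] w 16.7 gf 88.9 q6 -2.18
60 34 [ 497.3 -396.8] [ 512.  -391.1] 63.1
75 48 [ 497.3 -396.1] [ 512.  -391.7] 75.3
90 137 [ 497.4 -413.6] [ 521.1 -343. ] 90.4
105 141 [ 497.5 -411.1] [ 519.3 -367.1] 105.0
120 21 [ 504.8 -384.2] [ 510.2 -380.7] 120.8
135 23 [ 504.8 -384.7] [ 510.2 -381.4] 135.5
150 30 [ 504.8 -384.3] [ 511.9 -379.9] 150.3
165 8 [ 504.8 -384. ] [ 511.8 -379.8] 165.4
180 168 [ 491.1 -398.2] [ 520.6 -365.4] 184.2
195 66 [ 499.7 -390.5] [ 516.5 -384.4] 195.0
b_side.png
b_top.png
b_wrist.png
crop1.png
look174.png
side0.png
side1.png
side2.png
side3.png
side4.png
top0.png
top3.png
w1.png
wrist0.png
```

>>> {"fn": "move_arm", "kwargs": {"grip": [0,0,0,0,0,0,0,0,0,0], "travel": [[0,0,0],[0,0,0.4],[0,0,0.4],[0,0,0.4],[0,0,0.4],[0,0,0.4],[0,0,0.4],[0,0,0.3],[0,0,0],[0,0,0]], "rotation": [[0,0,0],[0,0,0],[0,0,0],[0,0,0],[0,0,0],[0,0,0],[0,0,0],[0,0,0],[0,0,0],[0,0,0]]}}

```text
t: 18.73
eef_pos: [509.7, -374.9, 256.0]
eef_rot: [-0.661, 0.75, 0.001, -0.001]
wrist_force: [-5.4, 1.1, -2.2]
grip_width: 16.9
grasp_force: 88.1
```

```bash
python3 look.py
```

```text
t 18.73 pos [ 509.7 -374.9  256. ] x-yaw -97.3 z [-0.003  0.001 -1.   ] F [-5.4  1.1 -2.2] w 16.9 gf 88.1 q6 -2.18
90 136 [ 497.4 -413.6] [ 521.7 -342.9] 91.4
105 68 [ 497.5 -414.1] [ 520.5 -368.5] 105.0
120 71 [ 497.6 -395.6] [ 517.7 -374.6] 120.1
135 131 [ 497.7 -395.1] [ 517.8 -364. ] 135.1
150 30 [ 504.8 -384.1] [ 511.9 -379.7] 150.1
165 31 [ 504.8 -383.5] [ 511.8 -380.1] 165.4
180 30 [ 504.8 -384.1] [ 511.7 -379.1] 181.2
```

The bristle side stayed pressed at 5 N with the head drawn up 27 mm. Now I back off, turn 180° and lower again.

>>> {"fn": "move_arm", "kwargs": {"grip": [0,0,0,0,0,0,0,0,0,0], "travel": [[-2,0.2,0],[-2.5,0.3,0],[0,0,0],[0,0,0],[0,0,0],[0,0,0],[0,0,0],[0,0,0],[0,0,0],[0,0,0]], "rotation": [[0,0,0],[0,0,0],[0,0,-10],[0,0,-10],[0,0,-10],[0,0,-10],[0,0,-10],[0,0,-10],[0,0,-10],[0,0,-10]]}}

```text
t: 20.02
eef_pos: [468.5, -371.4, 258.1]
eef_rot: [-0.022, 1.0, -0.001, 0.004]
wrist_force: [0.1, -0.4, -0.3]
grip_width: 16.7
grasp_force: 88.4
```

>>> {"fn": "move_arm", "kwargs": {"grip": [0,0,0,0,0,0,0,0,0,0], "travel": [[0,0,0],[0,0,0],[0,0,0],[0,0,0],[0,0,0],[0,0,0],[0,0,0],[0,0,0],[0,0,0],[0,0,0]], "rotation": [[0,0,-10],[0,0,-10],[0,0,-10],[0,0,-10],[0,0,-10],[0,0,-10],[0,0,-10],[0,0,-10],[0,0,-10],[0,0,-10]]}}

```text
t: 21.28
eef_pos: [468.5, -371.4, 258.1]
eef_rot: [0.752, 0.659, 0.002, 0.003]
wrist_force: [0.7, 0.3, -0.5]
grip_width: 17.2
grasp_force: 88.4
```

>>> {"fn": "move_arm", "kwargs": {"grip": [0,0,0,0,0,0,0,0], "travel": [[0,0,-1.4],[0,0,-1.4],[0,0,0],[1.5,-0.2,0],[1.3,-0.1,0],[0.8,-0.1,0],[0,0,0],[0,0,0]], "rotation": [[0,0,0],[0,0,0],[0,0,0],[0,0,0],[0,0,0],[0,0,0],[0,0,0],[0,0,0]]}}

```text
t: 22.28
eef_pos: [501.6, -374.4, 228.3]
eef_rot: [0.75, 0.661, -0.0, -0.0]
wrist_force: [0.1, -0.5, -1.5]
grip_width: 16.8
grasp_force: 88.1
```

```bash
python3 look.py
```

```text
t 22.27 pos [ 501.6 -374.4  228.3] x-yaw 82.8 z [-0.  0. -1.] F [ 0.1 -0.5 -1.5] w 16.8 gf 88.1 q6 0.95
60 47 [ 493.5 -386.9] [ 512.5 -377.7] 62.5
75 58 [ 493.7 -387.8] [ 512.4 -377. ] 75.0
90 65 [ 493.8 -411.2] [ 513.4 -377. ] 90.0
105 132 [ 493.9 -407.4] [ 513.3 -356.1] 105.0
120 23 [ 501.3 -375.8] [ 506.8 -372.9] 120.2
135 22 [ 501.3 -376.3] [ 506.7 -372.3] 135.8
150 29 [ 499.6 -376. ] [ 506.7 -370.8] 150.0
165 7 [ 501.4 -375.6] [ 506.7 -373.5] 165.3
180 152 [ 485.9 -389.8] [ 513.6 -359.9] 183.2
195 64 [ 494.6 -382.2] [ 511.7 -375.2] 195.0
```

>>> {"fn": "move_arm", "kwargs": {"grip": [0,0,0,0], "travel": [[0.3,0,0],[0.2,-0.1,0],[0,0,0],[0,0,0]], "rotation": [[0,0,0],[0,0,0],[0,0,0],[0,0,0]]}}

```text
t: 22.82
eef_pos: [506.1, -375.2, 228.2]
eef_rot: [0.75, 0.661, -0.0, -0.001]
wrist_force: [-2.5, -0.3, 0.6]
grip_width: 16.9
grasp_force: 88.3
```

>>> {"fn": "move_arm", "kwargs": {"grip": [0,0,0], "travel": [[0.2,0,0],[0,0,0],[0,0,0]], "rotation": [[0,0,0],[0,0,0],[0,0,0]]}}

```text
t: 23.2
eef_pos: [507.0, -375.1, 228.1]
eef_rot: [0.751, 0.661, -0.001, -0.002]
wrist_force: [-4.8, 0.3, 2.5]
grip_width: 16.7
grasp_force: 88.8
```

>>> {"fn": "move_arm", "kwargs": {"grip": [0,0,0,0,0,0,0,0,0,0], "travel": [[0,0,0],[0,0,0.4],[0,0,0.4],[0,0,0.4],[0,0,0.4],[0,0,0.4],[0,0,0.4],[0,0,0.4],[0,0,0],[0,0,0]], "rotation": [[0,0,0],[0,0,0],[0,0,0],[0,0,0],[0,0,0],[0,0,0],[0,0,0],[0,0,0],[0,0,0],[0,0,0]]}}

```text
t: 24.45
eef_pos: [507.3, -375.0, 255.8]
eef_rot: [0.751, 0.661, -0.001, -0.002]
wrist_force: [-7.1, 0.3, -1.5]
grip_width: 17.1
grasp_force: 88.1
```

```bash
python3 look.py
```

```text
t 24.45 pos [ 507.3 -375.   255.8] x-yaw 82.7 z [-0.004  0.001 -1.   ] F [-7.1  0.3 -1.5] w 17.1 gf 88.1 q6 0.96
90 102 [ 497.5 -414.1] [ 519.2 -361.5] 90.4
105 70 [ 497.5 -413.2] [ 519.  -362.6] 105.0
120 65 [ 497.6 -387.8] [ 517.9 -365.2] 121.0
135 129 [ 497.7 -387.5] [ 517.9 -358.4] 135.0
150 29 [ 504.9 -377.1] [ 512.1 -372.5] 150.2
165 30 [ 504.9 -376.8] [ 512.  -372.8] 165.5
180 31 [ 504.9 -377.5] [ 511.9 -371.8] 180.3
```

The felt side was pressed at 7 N and drawn up to the lower part. Now back to the stand.

>>> {"fn": "move_arm", "kwargs": {"grip": [0,0,0,0,0,0,0,0,0,0], "travel": [[-3,0.4,0],[0,0,5],[0,0,4.4],[-0.7,5,0],[-0.7,5,0],[-0.7,5,0],[-0.7,5,0],[-0.7,5,0],[-0.7,5,0],[-0.7,5,0]], "rotation": [[0,0,0],[0,0,0],[0,0,0],[0,0,5],[0,0,5],[0,0,5],[0,0,5],[0,0,5],[0,0,5],[0,0,5]]}}

```text
t: 25.75
eef_pos: [431.6, -19.5, 352.1]
eef_rot: [0.516, 0.857, 0.003, 0.003]
wrist_force: [0.9, 1.2, -1.4]
grip_width: 17.0
grasp_force: 88.6
```

>>> {"fn": "move_arm", "kwargs": {"grip": [0,0,0,0,0,0,0,0], "travel": [[-0.7,5,0],[-0.7,5,0],[-0.7,5,0],[-0.7,5,0],[-0.7,5,0],[-0.6,5,0],[0,2.2,0],[0,0,0]], "rotation": [[0,0,3.8],[0,0,0],[0,0,0],[0,0,0],[0,0,0],[0,0,0],[0,0,0],[0,0,0]]}}

```text
t: 26.75
eef_pos: [389.6, 303.4, 351.5]
eef_rot: [0.487, 0.874, 0.003, 0.0]
wrist_force: [0.4, -0.4, -1.0]
grip_width: 17.1
grasp_force: 88.7
```

```bash
cat > look2.py <<'E'
from h import *
st(); p=robot.sense()['eef_pos']
for n in('side','top'):
    g=cam(n); W=cloud(g); print(n); rim(g,W,(441,-141),65); rim(g,W,(450,113),105)
    m=(np.hypot(W[...,0]-p[0],W[...,1]-p[1])<40)&(W[...,2]<p[2]-20)&(W[...,2]>p[2]-180); P=W[m]
    for lo in range(int(p[2])-170,int(p[2])-20,10):
        Q=P[(P[:,2]>=lo)&(P[:,2]<lo+10)]
        if len(Q)>3: print(lo,len(Q),Q.min(0)[:2].round(1),Q.max(0)[:2].round(1),Q.min(0)[2].round(1),Q.max(0)[2].round(1))
    save(g,'L%s%d'%(n,int(robot.sense()['t'])),(180,60,340,230) if n=='side' else (60,120,300,290),3)
E
python3 look2.py; ls pics
```

```text
t 26.75 pos [389.6 303.4 351.5] x-yaw 121.7 z [ 0.003  0.004 -1.   ] F [ 0.4 -0.4 -1. ] w 17.1 gf 88.7 q6 1.55
side
rim 65 440.4 -140.5 d 59.7 139
rim 105 461.1 131.7 d 67.8 58
181 11 [375.2 292.3] [403.3 311.3] 186.6 190.6
191 24 [375.7 290. ] [403.3 311.8] 191.6 200.1
201 23 [375.9 287.4] [403.9 314.5] 201.5 210.8
211 24 [376.9 286.8] [404.7 310.4] 211.2 220.0
221 27 [377.2 288. ] [404.8 311.9] 221.0 230.9
231 24 [374.7 288.8] [401.8 318.9] 231.2 239.8
241 8 [385.8 298.2] [392.6 308.4] 241.4 248.8
251 10 [386.2 299.2] [392.9 306.3] 251.2 260.0
261 8 [386.6 301.7] [393.5 307.3] 262.0 269.9
271 6 [387.4 301. ] [391.1 308.2] 273.3 279.8
281 6 [387.6 299.8] [391.7 307.3] 282.1 290.5
291 8 [385.5 301.2] [392.2 304.4] 292.9 300.1
301 14 [373.9 287.7] [405.6 304.6] 301.1 310.6
311 35 [373.  287.2] [405.9 314.6] 311.0 319.8
321 22 [380.8 293. ] [400. 305.] 321.0 329.8
top
rim 65 439.7 -140.3 d 57.5 77
rim 105 460.2 132.9 d 66.0 49
181 7 [381.1 288.2] [400.3 300.3] 185.7 191.0
191 14 [373.8 288.7] [402.7 310. ] 191.1 200.3
201 16 [373.9 288.2] [402.5 310.4] 201.4 210.8
211 13 [374.  288.8] [402.2 309.5] 212.8 220.8
221 12 [376.4 288.7] [402.  305.6] 221.3 229.4
231 71 [374.1 288. ] [401.8 312.5] 231.1 240.8
241 5 [385.5 301.2] [390.1 301.8] 241.2 250.9
301 16 [374.6 286.2] [402.  301.2] 307.0 311.0
311 62 [370.4 286.6] [404.1 306.8] 311.3 320.6
321 8 [387.1 292.3] [397.4 300.1] 323.6 330.3
Lside26.png
Ltop26.png
b_side.png
b_top.png
b_wrist.png
crop1.png
look174.png
look187.png
look223.png
look245.png
side0.png
side1.png
side2.png
side3.png
side4.png
top0.png
top3.png
w1.png
wrist0.png
```

The brush is upright with its tip at TCP−166. Cup L has been knocked to about (461,132), which I will re-measure later. I lower and slide the brush into the slot.

>>> {"fn": "move_arm", "kwargs": {"grip": [0,0,0,0,0,0,0,0,0,0], "travel": [[0,0,-5],[0,0,-5],[0,0,-3.1],[0,0,0],[2,1.2,0],[2,1.2,0],[2,1.2,0],[1.3,0.8,0],[1,0.6,0],[0,0,0]], "rotation": [[0,0,0],[0,0,0],[0,0,0],[0,0,0],[0,0,0],[0,0,0],[0,0,0],[0,0,0],[0,0,0],[0,0,0]]}}

```text
t: 28.1
eef_pos: [472.4, 350.8, 219.8]
eef_rot: [0.488, 0.873, 0.0, 0.0]
wrist_force: [0.6, -0.3, -1.7]
grip_width: 17.1
grasp_force: 88.6
```

>>> {"fn": "move_arm", "kwargs": {"grip": [0,0], "travel": [[0,0,0],[0,0,0]], "rotation": [[0,0,0],[0,0,0]]}}

```text
t: 28.35
eef_pos: [471.0, 350.2, 219.3]
eef_rot: [0.488, 0.873, -0.0, -0.0]
wrist_force: [-0.1, -0.1, -1.4]
grip_width: 16.9
grasp_force: 88.6
```

```bash
python3 look2.py | grep -v rim | head -20
```

```text
t 28.35 pos [471.  350.2 219.3] x-yaw 121.6 z [-0.001 -0.    -1.   ] F [-0.1 -0.1 -1.4] w 16.9 gf 88.6 q6 1.55
side
49 12 [455.5 336.7] [485.3 361.3] 54.3 58.9
59 20 [455.6 334. ] [485.4 361.2] 59.2 68.6
69 22 [456.  337.3] [485.6 359.9] 69.2 78.7
79 20 [456.2 336.9] [482.  358.4] 79.2 88.5
89 20 [456.4 332.4] [482.2 360.2] 90.0 98.9
99 22 [456.6 337. ] [482.3 362.5] 99.2 106.2
109 6 [467.9 347. ] [471.6 351.4] 109.7 118.4
119 6 [468. 347.] [471.7 352.7] 121.3 128.6
139 42 [443.3 324.8] [507.7 377.3] 141.8 149.0
149 60 [443.5 326. ] [507.7 384. ] 149.3 157.5
159 6 [468.9 344.5] [472.4 353.1] 160.8 168.1
169 9 [458.7 333.1] [486.6 350.3] 174.0 178.3
179 35 [454.9 333.8] [486.7 361.9] 179.3 188.9
189 16 [459. 341.] [479.9 351.9] 189.6 197.8
top
49 4 [455.4 336.3] [483.5 356.4] 53.3 58.7
59 11 [455.2 336.9] [480.2 358. ] 59.3 67.3
69 19 [454.1 335.6] [482.3 361.9] 69.5 78.8
```

```bash
python3 -c "
import cv2,numpy as np,glob
a=sorted(glob.glob('pics/Lside*'))[-1];b=sorted(glob.glob('pics/Ltop*'))[-1]
A=cv2.imread(a);B=cv2.imread(b)[150:500,:320];B=cv2.resize(B,(400,438))[:438]
A=cv2.resize(A,(400,425));cv2.imwrite('pics/c2.png',np.hstack([A,B[:425]]))"
```

```text
(no output)
```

View pics/c2.png

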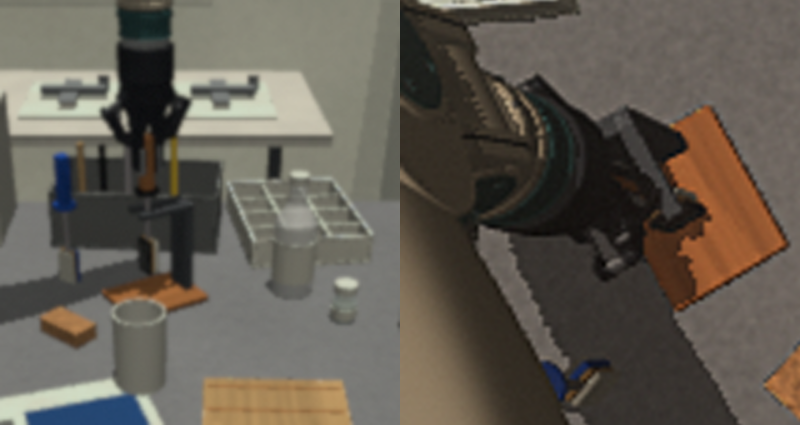

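The brush is in the slot area with the collar above the tines; I correct by 3 mm in y, then lower and release.

>>> {"fn": "move_arm", "kwargs": {"grip": [0,0,0,0,0], "travel": [[0,0.3,0],[0,0,0],[0,0,-1.2],[0,0,-0.8],[0,0,0]], "rotation": [[0,0,0],[0,0,0],[0,0,0],[0,0,0],[0,0,0]]}}

```text
t: 29.08
eef_pos: [470.7, 352.9, 197.7]
eef_rot: [0.488, 0.873, -0.001, -0.001]
wrist_force: [0.1, 0.4, -0.9]
grip_width: 17.1
grasp_force: 88.8
```

>>> {"fn": "move_arm", "kwargs": {"grip": [0,0,0], "travel": [[0,0,-0.4],[0,0,0],[0,0,0]], "rotation": [[0,0,0],[0,0,0],[0,0,0]]}}

```text
t: 29.45
eef_pos: [471.9, 353.6, 195.5]
eef_rot: [0.488, 0.873, 0.0, 0.0]
wrist_force: [-1.1, -0.8, -0.8]
grip_width: 17.0
grasp_force: 88.7
```

>>> {"fn": "move_arm", "kwargs": {"grip": [0,0,0.3,0.5,0.8,1,1,1,1,1], "travel": [[0,0,-0.1],[0,0,0],[0,0,0],[0,0,0],[0,0,0],[0,0,0],[0,0,1],[0,0,4],[0,0,6],[0,0,0]], "rotation": [[0,0,0],[0,0,0],[0,0,0],[0,0,0],[0,0,0],[0,0,0],[0,0,0],[0,0,0],[0,0,0],[0,0,0]]}}

```text
t: 30.7
eef_pos: [474.8, 355.4, 311.6]
eef_rot: [0.488, 0.873, 0.006, 0.003]
wrist_force: [0.3, 0.3, -0.1]
grip_width: 85.4
grasp_force: 0.0
```

Run:
```python
from h import *
st()
for n in('side','top'):
    g=cam(n); W=cloud(g); print(n)
    m=(np.hypot(W[...,0]-471,W[...,1]-355)<30)&(W[...,2]<240)&(W[...,2]>15); P=W[m]
    for lo in(20,60,90,110,155,165,180,200,220):
        Q=P[(P[:,2]>=lo)&(P[:,2]<lo+12)]
        if len(Q)>3: print(lo,len(Q),Q.min(0)[:2].round(1),Q.max(0)[:2].round(1),Q.min(0)[2].round(1),Q.max(0)[2].round(1))
    for c,h in(((441,-141),65),((461,132),105)): rim(g,W,c,h,55)
    if n=='side': save(g,'side5',(130,90,350,290),3)
```

```text
t 30.7 pos [474.8 355.4 311.6] x-yaw 121.5 z [ 0.011  0.006 -1.   ] F [ 0.3  0.3 -0.1] w 85.4 gf 0.0 q6 1.55
side
20 6 [462.6 338.2] [481.3 353. ] 29.8 31.3
60 27 [455.6 336.2] [485.4 366.3] 60.4 71.6
90 8 [467.4 350.4] [474.8 357. ] 92.2 102.0
110 10 [467.8 349.6] [475.2 359.9] 111.2 122.0
155 36 [454.4 338.4] [486.4 366.2] 155.1 166.3
165 19 [461.7 342.2] [479.5 356.4] 165.4 176.5
180 17 [462.1 341.8] [479.8 355.2] 180.9 191.2
200 19 [462.6 341.3] [480.1 356.4] 200.7 211.9
220 20 [463.  341.2] [480.3 355.4] 220.7 231.0
rim 65 441.3 -140.9 d 59.0 134
rim 105 463.8 133.9 d 70.2 101
top
60 15 [454.6 338.1] [482.4 361.4] 60.0 71.3
155 74 [451.3 337.9] [500.  366.1] 155.1 166.1
165 14 [460.  345.3] [480.4 355.6] 165.1 176.2
180 15 [458.7 344.6] [478.9 357.9] 180.5 190.7
200 14 [459.7 344.5] [479.2 354.8] 200.1 211.7
220 25 [460.4 344.9] [479.3 363.3] 221.1 232.0
rim 65 440.0 -140.2 d 57.6 80
rim 105 460.7 134.7 d 67.8 95
```

View pics/side5.png

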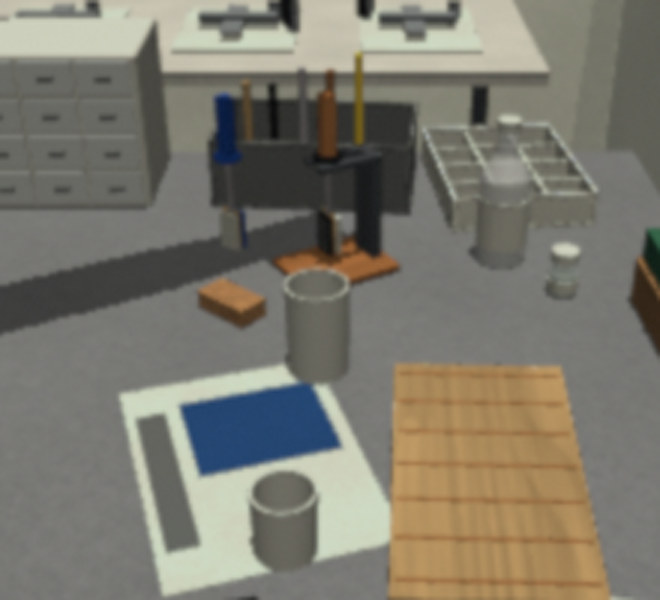

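The brush hangs properly at (325,160) in the picture. Cup L now stands at (462,134). Next I go to cup L.

>>> {"fn": "move_arm", "kwargs": {"grip": [1,1,1,1,1,1,1], "travel": [[-0.2,-4.4,0],[-0.2,-4.4,0],[-0.2,-4.4,0],[-0.2,-4.4,0],[-0.2,-4.4,0],[0,0,0],[0,0,0]], "rotation": [[0,0,0],[0,0,0],[0,0,0],[0,0,0],[0,0,0],[0,0,0],[0,0,0]], "grip_force": 30}}

```text
t: 31.68
eef_pos: [461.1, 133.6, 303.2]
eef_rot: [0.488, 0.873, -0.0, -0.001]
wrist_force: [0.6, 0.0, -0.2]
grip_width: 85.2
grasp_force: 0.0
```

Run:
```python
from h import *
st(); g=cam('wrist'); W=cloud(g); rim(g,W,(462,134),105,50)
g=cam('side'); W=cloud(g); rim(g,W,(462,134),105,50)
```

```text
t 31.68 pos [461.1 133.6 303.2] x-yaw 121.5 z [-0.002  0.    -1.   ] F [ 0.6  0.  -0.2] w 85.2 gf 0.0 q6 1.17
rim 105 461.3 135.9 d 67.9 802
rim 105 464.7 134.0 d 71.4 103
```

>>> {"fn": "move_arm", "kwargs": {"grip": [1,1,1,1,1,1,1,1,1,1], "travel": [[0.1,0.1,-5],[0,0,-5],[0,0,-4],[0,0,-3],[0,0,-2.5],[0,0,-1.5],[0,0,-0.7],[0,0,0],[0,0,0],[0,0,0]], "rotation": [[0,0,0],[0,0,0],[0,0,0],[0,0,0],[0,0,0],[0,0,0],[0,0,0],[0,0,0],[0,0,0],[0,0,0]]}}

```text
t: 33.02
eef_pos: [463.5, 134.7, 88.2]
eef_rot: [0.488, 0.873, 0.001, 0.001]
wrist_force: [-0.4, 0.9, -1.1]
grip_width: 85.6
grasp_force: 0.0
```

>>> {"fn": "move_arm", "kwargs": {"grip": [0.8,0.72,0.65,0.5,0.5,0.5,0.5,0.5], "travel": [[0,0,0],[0,0,0],[0,0,0],[0,0,0],[0,0,0],[0,0,0],[0,0,0.3],[0,0,1.5]], "rotation": [[0,0,0],[0,0,0],[0,0,0],[0,0,0],[0,0,0],[0,0,0],[0,0,0],[0,0,0]]}}

```text
t: 34.02
eef_pos: [461.2, 134.3, 104.7]
eef_rot: [0.488, 0.873, -0.001, -0.001]
wrist_force: [0.4, -0.1, -1.0]
grip_width: 66.5
grasp_force: 33.9
```

>>> {"fn": "move_arm", "kwargs": {"grip": [0.5,0.5,0.5,0.5,0.5,0.5,0.5,0.5], "travel": [[0,0,3],[3,-2,0],[3.5,-2.2,0],[3.5,-2.2,0],[3.5,-2.2,0],[3,-1.8,0],[0,0,0],[0,0,0]], "rotation": [[0,0,0],[0,0,0],[0,0,0],[0,0,0],[0,0,0],[0,0,0],[0,0,0],[0,0,0]]}}

```text
t: 35.02
eef_pos: [627.0, 30.7, 135.3]
eef_rot: [0.488, 0.873, -0.0, -0.001]
wrist_force: [-0.1, -0.1, -2.0]
grip_width: 66.5
grasp_force: 34.2
```

Run:
```python
from h import *
st(); p=robot.sense()['eef_pos']
g=cam('side'); W=cloud(g); m=(np.hypot(W[...,0]-p[0],W[...,1]-p[1])<40)&(W[...,2]>15)&(W[...,2]<p[2]-15); Q=W[m]
print('cup',np.percentile(Q,[1,99],axis=0).round(1)); rim(g,W,(440,-141),65,50)
```

```text
t 35.02 pos [627.   30.7 135.3] x-yaw 121.5 z [-0.001  0.    -1.   ] F [-0.1 -0.1 -2. ] w 66.5 gf 34.2 q6 0.97
cup [[593.8  -2.9  49.2]
 [656.9  61.6 119.9]]
rim 65 442.0 -140.4 d 60.1 136
```

>>> {"fn": "move_arm", "kwargs": {"grip": [0.5,0.5,0.5,0.5,0.5,0.5], "travel": [[0,0,-2],[0,0,-1.2],[0,0,-0.6],[0,0,-0.2],[0,0,0],[0,0,0]], "rotation": [[0,0,0],[0,0,0],[0,0,0],[0,0,0],[0,0,0],[0,0,0]]}}

```text
t: 35.83
eef_pos: [628.2, 30.5, 95.9]
eef_rot: [0.488, 0.873, 0.0, 0.0]
wrist_force: [0.4, -0.2, -0.7]
grip_width: 66.1
grasp_force: 34.2
```

>>> {"fn": "move_arm", "kwargs": {"grip": [0.5,0.5,0.5], "travel": [[0,0,-0.2],[0,0,0],[0,0,0]], "rotation": [[0,0,0],[0,0,0],[0,0,0]]}}

```text
t: 36.2
eef_pos: [628.4, 30.4, 94.2]
eef_rot: [0.488, 0.873, 0.0, 0.001]
wrist_force: [-0.6, -0.6, 4.2]
grip_width: 65.7
grasp_force: 34.7
```

Contact with the board. I open, rise and go to cup S at (441,-141).

>>> {"fn": "move_arm", "kwargs": {"grip": [0.7,0.85,1,1,1,1,1,1,1,1], "travel": [[0,0,0],[0,0,0],[0,0,0],[0,0,0],[0,0,2],[0,0,5],[0,0,5],[-4,-4,5],[-5,-4.5,3],[-5,-4.6,0]], "rotation": [[0,0,0],[0,0,0],[0,0,0],[0,0,0],[0,0,0],[0,0,0],[0,0,0],[0,0,0],[0,0,0],[0,0,0]]}}

```text
t: 37.45
eef_pos: [506.9, -84.3, 283.1]
eef_rot: [0.488, 0.873, 0.001, 0.003]
wrist_force: [0.3, -1.1, 0.9]
grip_width: 85.1
grasp_force: 0.0
```

>>> {"fn": "move_arm", "kwargs": {"grip": [1,1,1], "travel": [[-4.7,-4,0],[0,0,0],[0,0,0]], "rotation": [[0,0,0],[0,0,0],[0,0,0]]}}

```text
t: 37.83
eef_pos: [459.3, -123.2, 280.3]
eef_rot: [0.489, 0.873, 0.0, 0.0]
wrist_force: [0.6, 0.2, 0.1]
grip_width: 85.4
grasp_force: 0.0
```

Run:
```python
from h import *
st(); g=cam('wrist'); W=cloud(g); rim(g,W,(441,-141),65,50)
g=cam('side'); W=cloud(g); rim(g,W,(441,-141),65,50); rim(g,W,(628,30),111,50)
```

```text
t 37.83 pos [ 459.3 -123.2  280.3] x-yaw 121.5 z [ 0.001  0.    -1.   ] F [0.6 0.2 0.1] w 85.4 gf 0.0 q6 0.62
rim 65 439.8 -139.3 d 57.8 616
rim 65 441.9 -140.9 d 59.4 138
rim 111 626.4 30.2 d 70.5 124
```

>>> {"fn": "move_arm", "kwargs": {"grip": [1,1,1,1,1,1,1,1,1,1], "travel": [[-1.9,-1.7,-4],[0,0,-5],[0,0,-5],[0,0,-3.5],[0,0,-2.5],[0,0,-2],[0,0,-1.2],[0,0,0],[0,0,0],[0,0,0]], "rotation": [[0,0,0],[0,0,0],[0,0,0],[0,0,0],[0,0,0],[0,0,0],[0,0,0],[0,0,0],[0,0,0],[0,0,0]]}}

```text
t: 39.17
eef_pos: [441.1, -140.4, 49.1]
eef_rot: [0.488, 0.873, 0.0, 0.001]
wrist_force: [0.1, 0.5, 0.3]
grip_width: 85.5
grasp_force: 0.0
```

>>> {"fn": "move_arm", "kwargs": {"grip": [0.8,0.7,0.6,0.5,0.4,0.4,0.4,0.4,0.4], "travel": [[0,0,0],[0,0,0],[0,0,0],[0,0,0],[0,0,0],[0,0,0],[0,0,0],[0,0,0.3],[0,0,1.5]], "rotation": [[0,0,0],[0,0,0],[0,0,0],[0,0,0],[0,0,0],[0,0,0],[0,0,0],[0,0,0],[0,0,0]]}}

```text
t: 40.3
eef_pos: [438.8, -139.5, 65.6]
eef_rot: [0.488, 0.873, -0.0, -0.002]
wrist_force: [0.2, -0.6, -1.4]
grip_width: 57.3
grasp_force: 32.3
```

>>> {"fn": "move_arm", "kwargs": {"grip": [0.4,0.4,0.4,0.4,0.4,0.4,0.4,0.4,0.4], "travel": [[0,0,3],[3.5,0.4,0],[4,0.4,0],[4,0.4,0],[4,0.4,0],[2.4,0.4,0],[0,0,0],[0,0,-2],[0,0,-1]], "rotation": [[0,0,0],[0,0,0],[0,0,0],[0,0,0],[0,0,0],[0,0,0],[0,0,0],[0,0,0],[0,0,0]]}}

```text
t: 41.42
eef_pos: [617.1, -119.9, 65.3]
eef_rot: [0.488, 0.873, -0.0, -0.001]
wrist_force: [-0.5, 0.1, -1.3]
grip_width: 57.4
grasp_force: 32.4
```

>>> {"fn": "move_arm", "kwargs": {"grip": [0.4,0.4,0.4,0.4], "travel": [[0,0,-0.6],[0,0,-0.3],[0,0,0],[0,0,0]], "rotation": [[0,0,0],[0,0,0],[0,0,0],[0,0,0]]}}

```text
t: 41.92
eef_pos: [619.5, -120.2, 57.7]
eef_rot: [0.488, 0.873, 0.0, 0.0]
wrist_force: [0.0, 0.3, -0.5]
grip_width: 57.7
grasp_force: 32.4
```

>>> {"fn": "move_arm", "kwargs": {"grip": [0.4,0.4,0.4], "travel": [[0,0,-0.2],[0,0,0],[0,0,0]], "rotation": [[0,0,0],[0,0,0],[0,0,0]]}}

```text
t: 42.3
eef_pos: [619.2, -120.1, 55.2]
eef_rot: [0.488, 0.873, 0.0, 0.0]
wrist_force: [0.9, -0.4, -0.8]
grip_width: 57.4
grasp_force: 32.4
```

>>> {"fn": "move_arm", "kwargs": {"grip": [0.4,0.4,0.4], "travel": [[0,0,-0.15],[0,0,0],[0,0,0]], "rotation": [[0,0,0],[0,0,0],[0,0,0]]}}

```text
t: 42.68
eef_pos: [619.4, -120.1, 54.9]
eef_rot: [0.488, 0.873, -0.0, 0.0]
wrist_force: [-1.7, 0.3, 6.6]
grip_width: 57.5
grasp_force: 32.8
```

>>> {"fn": "move_arm", "kwargs": {"grip": [0.6,0.8,1,1,1,1,1,1,1,1], "travel": [[0,0,0],[0,0,0],[0,0,0],[0,0,0],[0,0,2],[0,0,5],[0,0,5],[0,0,5],[-5,-2,3],[-5,-2,0]], "rotation": [[0,0,0],[0,0,0],[0,0,0],[0,0,0],[0,0,0],[0,0,0],[0,0,0],[0,0,0],[0,0,0],[0,0,0]]}}

```text
t: 43.92
eef_pos: [520.5, -161.3, 257.3]
eef_rot: [0.488, 0.873, 0.0, 0.004]
wrist_force: [0.6, -0.8, 0.5]
grip_width: 85.4
grasp_force: 0.0
```

>>> {"fn": "move_arm", "kwargs": {"grip": [1,1,1,1], "travel": [[-5,-2,0],[0,-4,0],[0,0,0],[0,0,0]], "rotation": [[0,0,0],[0,0,0],[0,0,0],[0,0,0]]}}

```text
t: 44.42
eef_pos: [469.1, -220.0, 253.6]
eef_rot: [0.488, 0.873, 0.0, -0.0]
wrist_force: [0.8, -0.3, 0.0]
grip_width: 85.4
grasp_force: 0.0
```

Run:
```python
from h import *
st()
B=np.array([622.9,-39.5]);a=np.radians(-3.1);X=np.array([np.cos(a),np.sin(a)]);Y=np.array([-X[1],X[0]])
for n in('top','side'):
    g=cam(n); W=cloud(g); rim(g,W,(619,-120),71,50); rim(g,W,(627,30),111,50)
    m=(np.hypot(W[...,0]-471,W[...,1]-355)<25)&(W[...,2]<240)&(W[...,2]>215); print('handle',np.median(W[m],0).round(1))
    save(g,'fin_'+n)
for c in((626.4,30.2),(619.4,-120.1)): print((np.array(c)-B)@X,(np.array(c)-B)@Y)
```

```text
t 44.42 pos [ 469.1 -220.   253.6] x-yaw 121.5 z [-0.     0.001 -1.   ] F [ 0.8 -0.3  0. ] w 85.4 gf 0.0 q6 0.46
rim 71 618.6 -120.6 d 58.0 83
rim 111 626.1 30.4 d 68.3 104
handle [469.3 352.9 232.3]
rim 71 620.1 -121.6 d 59.2 140
rim 111 627.9 28.7 d 72.0 129
handle [nan nan nan]
-0.27441491889709724 69.78728176718367
0.8638739804311477 -80.67133147373937
  return _methods._mean(a, axis=axis, dtype=dtype,
  ret = um.true_divide(
```

View pics/fin_side.png

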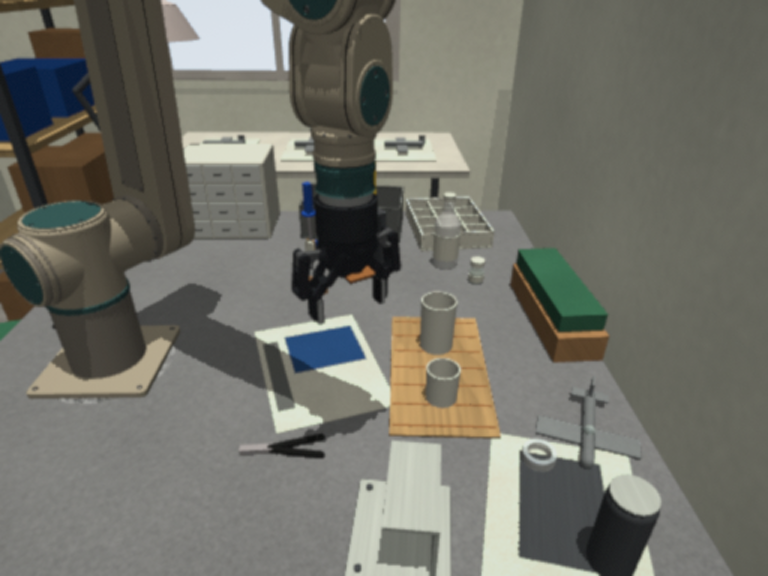

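Both cups stand upright on the board, at (438,320) and (442,382). The brush hangs in its stand, and the bystanders show no visible change. Handing in.

```bash
python3 -c "
from workcell import robot; print(robot.sign_off())"
```

```text
the job is handed in; nothing more can be done
None
```

I scrubbed the small and large cups (no middle cup in this scene), scraped the bristle then the felt side on the lip, hung the brush back, stood both cups upright on the board and handed the job in at about 44 s; sign-off returned no verdict.

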